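Load the UV decontamination cabinet and close its sash

ROBOT

A 6-joint arm with a two-finger parallel gripper is mounted at the origin on a cart in front of the work surface, level with it; the furniture and walls round the work are solid. World frame = base frame: x ahead of the robot, y to its left, z up, the work surface at z = 0. Lengths are in m, angles in rad, forces in N, time in s.
With the tool pointing down it reaches from about 0.375 to 0.925 m from the base axis. Payload 5.7 kg.
Tool frame: the origin (TCP) lies midway between the tips of the shut fingers; the grasp point (between the pads) lies 19 mm behind it; z points along the fingers, y is the line along which they close (so a half turn about z gives the same grasp; the last joint's range is limited). The gripper opens to 88 mm and grips with 3 to 60 N. Pads are 20 mm wide; open, the fingers measure 115 mm over their backs; the gripper's body (75 mm by 178 mm) begins 61 mm behind the grasp point.
Start: joints at [-1.307, 0.359, 1.51, -0, 1.272, -0.115], TCP at [0.222, -0.557, 0.223] pointing down, gripper open.
Joint ranges: [-2.97, 2.97], [-1.01, 2.36], [0.21, 2.38], [-0.96, 4.11], [0.2, 2.71], [-2.98, 2.98]. Speed limits (rad/s): [2.39, 2.39, 3.14, 3.14, 3.14, 3.14].

INTERFACE

Orientations are given as a unit quaternion [x, y, z, w].
In Python, from bench import move_ptp, servo_line, goto_joints, move_gripper, sleep, inverse_kinematics, capture, PlanningError, close_job, spot_in, silhouettes, current_clock, current_joint_pos, current_qvel, current_joint_torque, current_position, current_orientation, current_force, current_torque, current_finger_gap, current_grip_force gives the robot as it stands. Calls block until the motion is done:
- move_ptp(position, orientation): joint-space move of the TCP to a pose.
- servo_line(position, orientation=None, rate=0.15, contact_N=None): straight line of the TCP; orientation=None keeps the orientation; rate is the mean speed in m/s. With contact_N (N) it stops when the force on the tool has changed by that much, and returns True; else False.
- goto_joints(angles): joint-space move.
- move_gripper(opening): finger opening in m; the grip force is fixed at half the most; returns when the fingers have stopped.
- sleep(seconds).
- inverse_kinematics(position, orientation): joint angles nearest the present ones, or None.
- capture(name): name is "scene" or "side" or "wrist"; returns a dict with "image" (480x640x3 uint8, blue, green, red), "range_z" (480x640 float32, m along the optical axis (not along the pixel's ray), 0 where there is no reading), "intrinsics" (3x3 intrinsics, pixels), "R" (3x3) and "t" (3): a world point X has camera coordinates R X + t. Camera axes: x right, y down, z forward; pixel columns grow to the right and rows downward; lengths in m; the calibration is good to about 2 mm. A picture is of the moment at which its call begins.
A pose or a line that the arm cannot do raises PlanningError and nothing moves.
- close_job(): hands the job in; it is judged then, once.
Trained networks look in the newest picture that a camera, given by its name, has taken for a name from the list of things; names that differ only in an ending like _2 or _b are one class to them, and where a whole thing is asked for, a point or a joint stands for the part that bears it (a point fixed in the world has none). Each returns a list of dicts, best first, with "conf" (0 to 1); they miss things now and then, are a little off and sometimes report something else, mostly with a low value. They report only what shows in the picture. A call takes as long as a camera call.
- spot_in(camera, query): "xy" ([column, row] in pixels, amid what is visible of it).
- silhouettes(camera, query): "region" (480x640 bool, what is visible of it) and "xy" ([column, row] in pixels, amid what is visible of it).
Readings, each from a call of its own:
- current_clock(): time.
- current_joint_pos(): joint angles.
- current_qvel(): joint speeds.
- current_joint_torque(): joint torques, N m.
- current_position(): TCP position.
- current_orientation(): TCP orientation.
- current_force(): force on the tool from outside, world axes, zero at the start.
- current_torque(): the same for the moment, N m.
- current_finger_gap(): finger opening in m.
- current_grip_force(): force on a finger pad.
Only numpy, scipy, OpenCV 4.12 (cv2) and the standard library are available. Lean on these libraries where they do the work, as an engineer would, in place of code of your own. Each camera call takes 0.05 s, during which the arm holds its last target. There are 200 camera calls.

TASK

Load the UV cabinet for a decontamination run: take the small screw-cap bottle, the beaker and the vial from the bench in through the opening under the raised sash and stand each upright on the cabinet floor, about two fingers' width apart from one another and not touching the tip box already in there, so that the light reaches them all round. Then press the sash handle down until the sash sits fully home on the front sill, so that the lamp interlock will make. Don't knock over or shift anything else (tip box, larger bottle, measuring cylinder, spray bottle, conical flask), and don't ram the cabinet.

Things in the scene. Friction and masses are not known exactly. Their poses are not given: they have to be found in the camera images.
- bottle: Small clear laboratory bottle with a screw cap, 100 mm high, to be loaded (the larger bottle of its kind is 130 mm). Body 52 mm in diameter up to 62 mm, then a shoulder to the cap, 33 mm in diameter from 81 mm up. Grip across the body 35 to 50 mm above its underside. 0.13 to 0.25 kg. Origin at the centre of its underside, z up, symmetric about z.
- beaker: Origin at the centre of its underside, z up, symmetric about z. Small clear open beaker, 70 mm high, body 52 mm in diameter, rim with a little spout 57 mm from 63 mm height up. Grip it across the body, about 35 to 45 mm above its underside. About 0.07 kg. To be loaded.
- vial: Origin at the centre of its underside, z up, symmetric about z. Small white vial with a cap, 60 mm high, 28 mm in diameter (cap 24 mm from 50 mm up). Grip it across the body, about 30 to 35 mm above its underside. About 0.03 kg. To be loaded.
- tip_box: Low closed yellow pipette-tip box, 97 mm (its x) by 134 mm (its y) by 60 mm high, that already stands on the cabinet floor, with its long side (its y) roughly along the cabinet's width. Origin at the centre of its underside. It may stand anywhere along the cabinet's width. Loose; must stay where it is.
- uv_cabinet: Fixed bench-top UV cabinet, 196 mm deep (its x), 626 wide (y), 698 high: steel floor, clear sides and back, white lamp hood on top. Origin at the centre of its underside; x points to its back, the front looks along -x to the robot. The way in is the front opening between sill and raised sash; a fixed clear pane closes the upper front from z = 327 mm to the hood at x = -76 to -70 mm.
- cabinet_floor (a point): Point on the cabinet floor's top, mid width and depth, 20 mm above the bench; axes as the cabinet's. From here the inside is free from x = -73 to +82 mm, y = -288 to +288 mm (-280 to +280 between the front posts). The front sill stands at x = -85 to -73 mm and is 22 mm higher than this floor.
- sash (a joint): Height in m of the clear sash above its closed place: 0 = seated on the sill, 0.265 to 0.285 at the start, at most 0.295. It slides vertically in the front posts and stays where it is left; pushing it down takes 4 to 10 N. It stands at x = -91 to -81 mm of the cabinet, is 300 mm high and 576 wide; its lower edge is at z = 42 mm + joint value.
- sash_handle (a point): Middle of the top face of the sash's handle, a level ledge 420 mm long (along the cabinet's y), jutting 28 mm forward from the foot of the sash (to x = -119 mm of the cabinet), about 10 mm thick. Moves with the sash: 61 mm + joint value above the bench. The pane rises straight up 17 mm behind this point, so a tool pressing here must lean back to the robot by about 25 degrees or more.
- big_bottle: Origin at the centre of its underside, z up, symmetric about z. Larger screw-cap bottle, 68 mm in diameter, 130 mm high. Bystander: leave it standing.
- cylinder: Origin at the centre of its underside, z up, symmetric about z. Tall glass measuring cylinder, 250 mm high, foot 60 mm and tube 28 mm in diameter. Bystander: tips easily, leave it standing.
- spray: White spray bottle, 262 mm high, 54 mm (its x) by 119 mm (its y). Origin at the centre of its underside. Bystander: leave it standing.
- flask: Origin at the centre of its underside, z up, symmetric about z. Conical flask with stopper, foot 69 mm in diameter, 100 mm high. Bystander: leave it standing.

How it is judged:
On the way:
1. bottle, beaker and vial stand upright on the cabinet floor, the sash still up (x of bottle in the frame of cabinet_floor between -0.049 and 0.075 m and y of bottle in the frame of cabinet_floor between -0.28 and 0.28 m and z of bottle in the frame of cabinet_floor between -0.005 and 0.006 m and angle between each of bottle, beaker, vial's own z axis and vertical below 0.1 rad and x of beaker in the frame of cabinet_floor between -0.0465 and 0.075 m and y of beaker in the frame of cabinet_floor between -0.28 and 0.28 m and z of beaker in the frame of cabinet_floor between -0.005 and 0.006 m and x of vial in the frame of cabinet_floor between -0.061 and 0.075 m and y of vial in the frame of cabinet_floor between -0.28 and 0.28 m and z of vial in the frame of cabinet_floor between -0.005 and 0.006 m and value of joint sash above 0.15 m), for 0.2 s.
At the end, for the whole second after the job is handed in: Bottle, beaker and vial stand at rest on the cabinet floor inside the sill (undersides within 6 mm of the floor, tilt under 0.1 rad), with gaps of at least about 10 mm between one another and not touching the tip box, and the sash is down on its sill (joint under 4 mm) (x of bottle in the frame of cabinet_floor between -0.049 and 0.075 m and y of bottle in the frame of cabinet_floor between -0.28 and 0.28 m and z of bottle in the frame of cabinet_floor between -0.005 and 0.006 m and angle between each of bottle, beaker, vial's own z axis and vertical below 0.1 rad and x of beaker in the frame of cabinet_floor between -0.0465 and 0.075 m and y of beaker in the frame of cabinet_floor between -0.28 and 0.28 m and z of beaker in the frame of cabinet_floor between -0.005 and 0.006 m and x of vial in the frame of cabinet_floor between -0.061 and 0.075 m and y of vial in the frame of cabinet_floor between -0.28 and 0.28 m and z of vial in the frame of cabinet_floor between -0.005 and 0.006 m and horizontal distance between bottle and beaker above 0.065 m and horizontal distance between bottle and vial above 0.05 m and horizontal distance between beaker and vial above 0.0525 m and contact force between each of bottle, beaker, vial and tip_box below 0.05 N and linear speed of each of bottle, beaker, vial below 0.02 m/s and value of joint sash below 0.004 m).
It fails at once if the tip box in the cabinet is shifted by more than 20 mm or tipped (distance of tip_box from where it was at the start of the episode above 0.02 m or angle between tip_box's own z axis and vertical above 0.3 rad).
It fails at once if the larger bottle, measuring cylinder, spray bottle or conical flask is knocked over or shifted by more than 30 mm (distance of any of big_bottle, cylinder, spray, flask from where it was at the start of the episode above 0.03 m or angle between any of big_bottle, cylinder, spray, flask's own z axis and vertical above 0.3 rad).
It fails at once if the enclosure (frame, panes, hood or floor) is rammed by the arm with more than 60 N (contact force between the arm and uv_cabinet above 60 N).
It fails at once if one of the three pieces of glassware is tipped over (angle between any of bottle, beaker, vial's own z axis and vertical above 0.8 rad).
It also fails if it takes over 72 s, if anything falls off the work surface, if the arm or the gripper's body presses on something with over 40 N, if the wrist force passes 120 N, or if a joint passes its speed limit or range.

## Working session

There is one attempt and no reset: what is moved stays moved. The work goes in short steps, each a Python script; the robot and the scene stay as the last script left them, time stands still between calls to the robot, and variables do not carry over. Pictures are saved under pics/ and viewed, at most 10 in all, crops included, and the job is handed in when it is done.

```bash
mkdir -p pics; ls
python3 - <<'E'
from bench import *
import cv2,numpy as np
for n in("scene","side"):
    c=capture(n); cv2.imwrite(f"pics/{n}0.png",c["image"]); 
    C=-c["R"].T@c["t"]; print(n,C.round(3),c["R"].round(2).tolist(),c["intrinsics"][0,0])
    np.savez(f"{n}0.npz",**c)
    for q in("bottle","beaker","vial","tip_box","uv_cabinet","sash_handle","sash","big_bottle","cylinder","spray","flask"):
        for d in silhouettes(n,q)[:2]:
            m=d["region"]&(c["range_z"]>0); v,u=np.nonzero(m)
            if len(v)==0: print(n,q,d["conf"],"nodepth");continue
            z=c["range_z"][v,u]
            P=(np.linalg.inv(c["intrinsics"])@np.vstack([u*z,v*z,z])).T
            W=(P-c["t"])@c["R"]
            print(n,q,round(d["conf"],2),np.round(d["xy"]),len(v),np.percentile(W,[2,50,98],axis=0).round(3).tolist())
print(current_clock())
E
```

```text
pics
scene [0.461 1.109 0.767] [[-1.0, -0.03, 0.02], [-0.04, 0.52, -0.85], [0.02, -0.85, -0.52]] 499.4954928391524
scene bottle 0.65 [325. 257.] 674 [[0.46, -0.128, 0.001], [0.485, 0.022, 0.055], [0.509, 0.033, 0.102]]
scene beaker 0.63 [333. 205.] 382 [[0.442, -0.331, 0.006], [0.467, -0.282, 0.049], [0.491, -0.272, 0.072]]
scene vial 0.77 [312. 309.] 317 [[0.488, 0.127, -0.0], [0.501, 0.212, 0.036], [0.517, 0.218, 0.063]]
scene uv_cabinet 0.6 [236. 150.] 48638 [[0.559, -0.266, 0.021], [0.643, 0.319, 0.437], [0.758, 0.335, 0.68]]
scene sash_handle 0.89 [287. 103.] 5414 [[0.545, -0.238, 0.342], [0.573, 0.069, 0.466], [0.58, 0.241, 0.623]]
scene big_bottle 0.71 [351. 228.] 873 [[0.384, -0.155, 0.006], [0.415, -0.127, 0.073], [0.445, -0.116, 0.132]]
scene cylinder 0.9 [324. 174.] 623 [[0.483, -0.418, 0.006], [0.499, -0.391, 0.132], [0.52, -0.379, 0.247]]
scene spray 0.74 [367. 301.] 2502 [[0.361, 0.276, 0.063], [0.392, 0.342, 0.167], [0.414, 0.374, 0.264]]
scene flask 0.96 [388. 214.] 447 [[0.263, -0.417, 0.001], [0.295, -0.294, 0.037], [0.322, -0.276, 0.101]]
side [ 0.406 -0.628  0.785
[... 876 characters left out ...]
226, 0.34], [0.565, -0.106, 0.434], [0.577, 0.241, 0.595]]
side big_bottle 0.7 [283. 286.] 1653 [[0.379, -0.186, 0.01], [0.409, -0.171, 0.089], [0.44, -0.138, 0.131]]
side big_bottle 0.45 [258. 118.] 1996 [[0.355, 0.267, 0.008], [0.386, 0.298, 0.122], [0.412, 0.405, 0.262]]
side cylinder 0.7 [312. 230.] 803 [[0.456, -0.023, 0.004], [0.479, -0.012, 0.065], [0.504, 0.013, 0.101]]
side cylinder 0.69 [351. 400.] 2200 [[0.469, -0.429, 0.003], [0.492, -0.413, 0.135], [0.519, -0.383, 0.25]]
side spray 0.6 [259. 116.] 2028 [[0.355, 0.267, 0.005], [0.386, 0.298, 0.121], [0.413, 0.407, 0.262]]
side flask 0.58 [224. 386.] 1316 [[0.262, -0.342, 0.003], [0.296, -0.323, 0.038], [0.321, -0.296, 0.101]]
1.2
```

View pics/scene0.png

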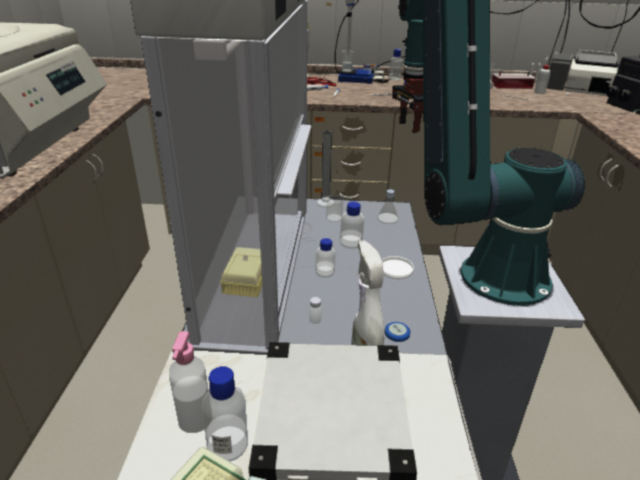

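View pics/side0.png

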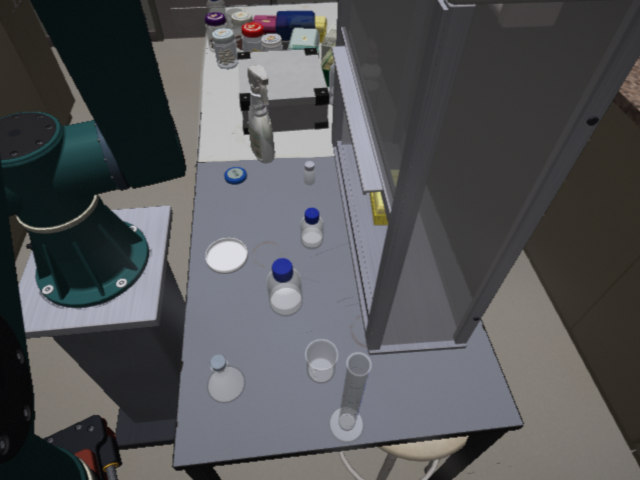

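The scene view shows the bottle at (325,257), the vial at (315,310), and the tip box at (243,272) seen through the pane. The side view shows the beaker at (320,360) with the cylinder close by at (350,400), and the raised handle at about x=375. Next I'll fit the cabinet and tip-box poses.

```bash
cat > m.py <<'E'
import numpy as np,cv2
def cloud(c):
    v,u=np.mgrid[:480,:640]; z=c["range_z"]
    P=(np.stack([u*z,v*z,z],-1)@np.linalg.inv(c["intrinsics"]).T-c["t"])@c["R"]; P[z<=0]=np.nan; return P
def raypl(c,uv,h):
    C=-c["R"].T@c["t"]; d=np.c_[uv,np.ones(len(uv))]@np.linalg.inv(c["intrinsics"]).T@c["R"]
    return C+d*((h-C[2])/d[:,2])[:,None]
E
python3 - <<'E'
from m import *
for n in("scene","side"):
    c=dict(np.load(n+"0.npz")); W=cloud(c).reshape(-1,3); W=W[~np.isnan(W[:,0])]
    x,y,z=W.T
    def line(m,k,name):
        A=W[m]; a=A[:,1-k]; 
        if len(A)<50: print(n,name,len(A));return
        p=np.polyfit(a,A[:,k],1)
        for _ in range(3):
            r=A[:,k]-np.polyval(p,a); g=abs(r)<.004; p=np.polyfit(a[g],A[g,k],1)
        print(n,name,g.sum(),"slope",p[0].round(4),"at0",p[1].round(4),"range",np.percentile(a[g],[0,100]).round(3))
    line((x>.55)&(x<.6)&(z>.40)&(z<.6)&(abs(y-.02)<.25),0,"sash pane x(y)")
    line((x>.55)&(x<.8)&(z>.1)&(z<.6)&(y<-.25)&(y>-.33),1,"right side y(x)")
    line((x>.55)&(x<.8)&(z>.1)&(z<.6)&(y>.29)&(y<.37),1,"left side y(x)")
    m=(x>.52)&(x<.57)&(z>.30)&(z<.37)&(abs(y)<.3)
    print(n,"handle",m.sum(),np.percentile(W[m],[0.5,50,99.5],axis=0).round(3).tolist())
    # yellow
    hsv=cv2.cvtColor(c["image"],cv2.COLOR_BGR2HSV)
    M=cv2.inRange(hsv,(18,70,60),(38,255,255)); roi=np.zeros_like(M)
    if n=="scene": roi[235:310,205:280]=1
    else: roi[160:240,355:420]=1
    M=M*roi; v,u=np.nonzero(M); print("yellow",len(u),u.min(),u.max(),v.min(),v.max())
    D=cloud(c)[M>0]; print(np.nanpercentile(D,[1,50,99],axis=0).round(3).tolist())
    print("extreme top-plane pts", raypl(c,np.array([[u[i],v[i]] for i in (v.argmin(),u.argmin(),u.argmax(),v.argmax())],float),.08).round(3).tolist())
c=dict(np.load("scene0.npz"))
a=cv2.resize(c["image"][230:310,200:300],None,fx=6,fy=6,interpolation=cv2.INTER_CUBIC)
c=dict(np.load("side0.npz")); b=cv2.resize(c["image"][160:240,340:390],None,fx=4,fy=6,interpolation=cv2.INTER_CUBIC)
cv2.imwrite("pics/tip.png",np.hstack([a,b]))
E
```

```text
scene sash pane x(y) 2978 slope 0.0325 at0 0.572 range [-0.23  0.25]
scene right side y(x) 486 slope -0.1544 at0 -0.1783 range [0.553 0.593]
scene left side y(x) 20322 slope -0.0322 at0 0.3401 range [0.572 0.764]
scene handle 1089 [[0.537, -0.272, 0.322], [0.557, 0.019, 0.345], [0.57, 0.235, 0.369]]
yellow 583 220 261 259 296
[[0.601, 0.316, 0.157], [0.641, 0.319, 0.176], [0.68, 0.323, 0.209]]
extreme top-plane pts [[0.711, 0.076, 0.08], [0.723, 0.174, 0.08], [0.632, 0.144, 0.08], [0.64, 0.222, 0.08]]
side sash pane x(y) 8016 slope 0.0322 at0 0.5696 range [-0.23   0.267]
side right side y(x) 33770 slope -0.035 at0 -0.2555 range [0.55  0.722]
side left side y(x) 433 slope 0.1574 at0 0.2187 range [0.569 0.604]
side handle 4233 [[0.534, -0.284, 0.303], [0.556, -0.103, 0.343], [0.57, 0.225, 0.37]]
yellow 424 370 388 192 224
[[0.559, -0.227, 0.023], [0.634, 0.022, 0.063], [0.656, 0.089, 0.33]]
extreme top-plane pts [[0.623, 0.068, 0.08], [0.623, 0.068, 0.08], [0.643, -0.028, 0.08], [0.612, -0.028, 0.08]]
```

View pics/tip.png

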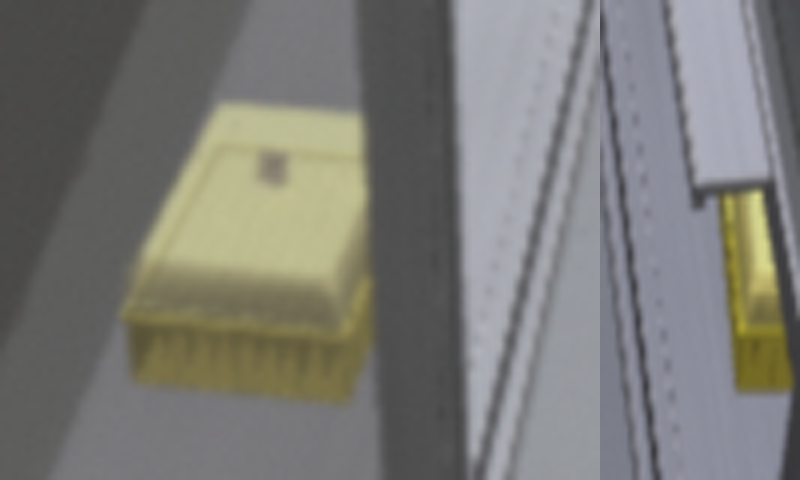

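Run:
```python
from m import *
o=np.array([.662,.020]);a=-.0323;R=np.array([[np.cos(a),-np.sin(a)],[np.sin(a),np.cos(a)]])
def cab(p):return ((p[:,:2]-o)@R).round(3).tolist()
s=dict(np.load("scene0.npz"));d=dict(np.load("side0.npz"))
P=raypl(s,np.array([[222.5,293.7],[258.3,296.7]]),.02);print(P.round(3).tolist(),cab(P))
P=raypl(d,np.array([[374.25,225.]]),.02);print(P.round(3).tolist(),cab(P))
# circle fits: scene + side slices of each object
def circ(name,x0,y0,h0,h1,r):
    A=[]
    for c in(s,d):
        W=cloud(c).reshape(-1,3);W=W[~np.isnan(W[:,0])]
        m=(np.hypot(W[:,0]-x0,W[:,1]-y0)<r+.02)&(W[:,2]>h0)&(W[:,2]<h1);A.append(W[m,:2])
        p=A[-1]
    from scipy.optimize import least_squares
    for k,p in(("scene",A[0]),("side",A[1]),("both",np.vstack(A))):
        if len(p)<8: print(name,k,len(p));continue
        f=least_squares(lambda q:np.hypot(*(p-q).T)-r,[x0,y0],loss="soft_l1",f_scale=.003);print(name,k,len(p),f.x.round(4),np.sqrt(np.median(f.fun**2)).round(4))
circ("bottle",.482,.005,.02,.058,.026);circ("bottlecap",.482,.005,.083,.098,.0165)
circ("beaker",.465,-.302,.015,.058,.026);circ("vial",.499,.203,.012,.048,.014)
circ("cyl",.497,-.40,.03,.24,.014);circ("big",.412,-.15,.02,.07,.034);circ("flask",.293,-.31,.08,.1,.012)
```

```text
[[0.729, 0.14, 0.02], [0.64, 0.147, 0.02]] [[0.063, 0.123], [-0.026, 0.126]]
[[0.63, 0.02, 0.02]] [[-0.032, -0.001]]
bottle scene 237 [0.4843 0.0045] 0.001
bottle side 241 [0.4815 0.0045] 0.0005
bottle both 478 [0.4828 0.0045] 0.0011
bottlecap scene 62 [0.4835 0.0031] 0.0012
bottlecap side 93 [0.4809 0.0045] 0.0007
bottlecap both 155 [0.482  0.0039] 0.0013
beaker scene 240 [ 0.4663 -0.3024] 0.0016
beaker side 561 [ 0.4631 -0.3033] 0.0009
beaker both 801 [ 0.4639 -0.3032] 0.001
vial scene 156 [0.5001 0.2021] 0.0009
vial side 126 [0.4977 0.2027] 0.0009
vial both 282 [0.4991 0.2023] 0.001
cyl scene 533 [ 0.4972 -0.4021] 0.0017
cyl side 1286 [ 0.4943 -0.4034] 0.0003
cyl both 1819 [ 0.4948 -0.4033] 0.0006
big scene 345 [ 0.4127 -0.1521] 0.0012
big side 455 [ 0.41   -0.1515] 0.0005
big both 800 [ 0.411  -0.1517] 0.0009
flask scene 49 [ 0.2938 -0.3082] 0.002
flask side 185 [ 0.291  -0.3108] 0.0011
flask both 234 [ 0.2918 -0.3102] 0.0015
```

```bash
cat > h.py <<'E'
from bench import *
import numpy as np
from scipy.spatial.transform import Rotation as Ro
F=-1
def quat(psi,a):
    p,a=np.radians([psi,a]); z=np.array([np.cos(p)*np.cos(a),np.sin(p)*np.cos(a),-np.sin(a)])
    y=F*np.array([-np.sin(p),np.cos(p),0]); return Ro.from_matrix(np.c_[np.cross(y,z),y,z]).as_quat()
def pose(g,psi,a,back=0.):
    q=quat(psi,a); return np.array(g)+(.019-back)*Ro.from_quat(q).as_matrix()[:,2],q
def ln(g,psi,a,back=0.,rate=.25,**k): p,q=pose(g,psi,a,back); return servo_line(p,q,rate=rate,**k)
def cabw(x,y,z): return [.662+x+.0323*y,.020+y-.0323*x,z]
def info(s): print(s,"t",round(current_clock(),1),"p",np.round(current_position(),3),"gap",round(current_finger_gap(),4),"F",np.round(current_force(),1),flush=True)
E
python3 - <<'E'
import h; from h import *
L=[((.464,-.303,.04),0,45,.12),((.464,-.303,.04),0,45,.2),((.464,-.303,.04),0,45,0),((.464,-.303,.17),0,45,0),((.5,-.145,.17),0,45,0),(cabw(0,-.17,.06),0,45,0),
((.483,.0045,.047),0,40,.12),((.483,.0045,.17),0,40,0),(cabw(0,-.075,.067),0,40,0),
((.499,.2025,.033),40,45,.12),((.499,.2025,.033),40,45,0),((.499,.2025,.17),40,45,0),(cabw(-.025,.18,.053),14,45,0),((.555,.02,.40),0,50,0),((.555,.02,.06),0,50,0)]
for f in(1,-1):
    h.F=f
    for g,p,a,b in L:
        j=inverse_kinematics(*pose(g,p,a,b)); print(f,np.round(g,3),p,b,None if j is None else np.round(j,2))
E
```

```text
1 [ 0.464 -0.303  0.04 ] 0 0.12 [-1.4   0.42  2.31  1.33  0.8   2.15]
1 [ 0.464 -0.303  0.04 ] 0 0.2 [-1.58  0.25  2.29  1.05  0.95  2.34]
1 [ 0.464 -0.303  0.04 ] 0 0 [-1.16  0.67  2.26  1.77  0.72  1.86]
1 [ 0.464 -0.303  0.17 ] 0 0 [-1.16  0.33  2.19  1.3   0.74  2.49]
1 [ 0.5   -0.145  0.17 ] 0 0 [-0.78  0.26  2.36  1.73  0.53  2.35]
1 [ 0.657 -0.15   0.06 ] 0 0 [-0.52  0.63  2.12  2.27  0.48  1.99]
1 [0.483 0.004 0.047] 0 0.12 None
1 [0.483 0.004 0.17 ] 0 0 None
1 [ 0.66  -0.055  0.067] 0 0 [-0.32  0.66  2.22  2.72  0.63  1.71]
1 [0.499 0.202 0.033] 40 0.12 None
1 [0.499 0.202 0.033] 40 0 None
1 [0.499 0.202 0.17 ] 40 0 [-0.1   0.28  2.32  1.67  0.54  2.4 ]
1 [0.643 0.201 0.053] 14 0 [0.17 0.64 2.14 3.02 0.43 1.63]
1 [0.555 0.02  0.4  ] 0 0 [-0.15 -0.15  1.91  0.15  0.69 -1.81]
1 [0.555 0.02  0.06 ] 0 0 [-0.15  0.56  2.35  2.92  0.47  1.65]
-1 [ 0.464 -0.303  0.04 ] 0 0.12 [-1.4   0.42  2.31  1.33  0.8  -1.  ]
-1 [ 0.464 -0.303  0.04 ] 0 0.2 [-1.58  0.25  2.29  1.05  0.95 -0.8 ]
-1 [ 0.464 -0.303  0.04 ] 0 0 [-1.16  0.67  2.26  1.77  0.72 -1.28]
-1 [ 0.464 -0.303  0.17 ] 0 0 [-1.16  0.33  2.19  1.3   0.74 -0.66]
-1 [ 0.5   -0.145  0.17 ] 0 0 [-0.78  0.26  2.36  1.73  0.53 -0.8 ]
-1 [ 0.657 -0.15   0.06 ] 0 0 [-0.52  0.63  2.12  2.27  0.48 -1.15]
-1 [0.483 0.004 0.047] 0 0.12 None
-1 [0.483 0.004 0.17 ] 0 0 None
-1 [ 0.66  -0.055  0.067] 0 0 [-0.32  0.66  2.22  2.72  0.63 -1.43]
-1 [0.499 0.202 0.033] 40 0.12 None
-1 [0.499 0.202 0.033] 40 0 None
-1 [0.499 0.202 0.17 ] 40 0 [-0.1   0.28  2.32  1.67  0.54 -0.74]
-1 [0.643 0.201 0.053] 14 0 [ 0.17  0.64  2.14  3.02  0.43 -1.51]
-1 [0.555 0.02  0.4  ] 0 0 [-0.15 -0.15  1.91  0.15  0.69  1.33]
-1 [0.555 0.02  0.06 ] 0 0 [-0.15  0.56  2.35  2.92  0.47 -1.49]
```

Run:
```python
from h import *
def ok(g,p,a,b=0):
    j=inverse_kinematics(*pose(g,p,a,b)); return j
lim=2.38
for name,g,psis in(("bottle",(.483,.0045,.045),range(-70,71,10)),("vial",(.499,.2025,.033),range(0,91,10))):
    for a in(40,45,50,55,60):
        s=[]
        for p in psis:
            J=[ok(g,p,a,.10),ok(g,p,a,0),ok((g[0],g[1],.12),p,a),ok((g[0],g[1],.17),p,a)]
            s.append("".join("." if j is None else ("A" if j[3]<.8 else "B") for j in J))
        print(name,a,list(zip(psis,s)))
for nm,(x,y,z) in dict(beaker=(0,-.17,.06),bottle=(0,-.075,.065),vial=(-.025,.18,.053)).items():
  for a in (40,45,50,55):
    s=[]
    for p in(-20,-10,0,10,20):
        s.append([p]+[None if (j:=ok(cabw(xx,y,zz),p,a)) is None else np.round(j[2:5],2).tolist() for xx,zz in((-.15,z+.11),(-.09,z+.05),(x,z+.04),(x,z))])
    print(nm,a,s)
```

```text
bottle 40 [(-70, 'A...'), (-60, '....'), (-50, '....'), (-40, '....'), (-30, '....'), (-20, '....'), (-10, '....'), (0, '....'), (10, '....'), (20, '....'), (30, '....'), (40, '.BBB'), (50, 'BBBB'), (60, 'BBBB'), (70, 'ABBB')]
bottle 45 [(-70, 'A..A'), (-60, '....'), (-50, '....'), (-40, '....'), (-30, '....'), (-20, '....'), (-10, '....'), (0, '....'), (10, '....'), (20, '....'), (30, '...B'), (40, 'BBBB'), (50, 'BBBB'), (60, 'BBBB'), (70, 'ABBB')]
bottle 50 [(-70, 'A.AA'), (-60, '....'), (-50, '....'), (-40, '....'), (-30, '....'), (-20, '....'), (-10, '....'), (0, '....'), (10, '....'), (20, '...B'), (30, '..BB'), (40, 'BBBB'), (50, 'BBBB'), (60, 'BBBB'), (70, 'ABAA')]
bottle 55 [(-70, 'A.AA'), (-60, 'A.AA'), (-50, '...A'), (-40, '....'), (-30, '....'), (-20, '....'), (-10, '....'), (0, '....'), (10, '...B'), (20, '..BB'), (30, 'BBBB'), (40, 'BBBB'), (50, 'BBBB'), (60, 'ABBA'), (70, 'ABAA')]
bottle 60 [(-70, 'AAAA'), (-60, 'A.AA'), (-50, 'A.A.'), (-40, 'A...'), (-30, '...A'), (-20, '.B.A'), (-10, '.B.A'), (0, '...A'), (10, '.BBA'), (20, 'BBBA'), (30, 'BBBA'), (40, 'BBBA'), (50, 'A
[... 4049 characters left out ...]
20, None, None, None, None], [-10, None, None, None, None], [0, None, [2.21, 3.85, 0.42], [2.09, 3.85, 0.35], [2.1, 3.7, 0.43]], [10, [2.31, 3.53, 0.27], [2.25, 3.3, 0.4], [2.12, 3.24, 0.32], [2.14, 3.21, 0.43]], [20, [2.33, 2.68, 0.29], [2.26, 2.76, 0.42], [2.13, 2.63, 0.35], [2.14, 2.74, 0.45]]]
vial 50 [[-20, None, None, None, None], [-10, None, None, None, None], [0, None, None, None, [2.05, 3.93, 0.27]], [10, None, [2.19, 3.4, 0.2], None, [2.08, 3.25, 0.24]], [20, None, [2.2, 2.56, 0.23], None, [2.09, 2.58, 0.27]]]
vial 55 [[-20, None, None, None, None], [-10, None, None, None, None], [0, [2.15, -0.96, 0.27], None, None, None], [10, None, None, None, None], [20, None, None, None, None]]
```

```bash
cat >> h.py <<'E'
def place(c,zg,a,way,psi,op):
    """way: list of (grasp pt, psi); then lower to cab point c=(x,y), release, back off along the tool axis"""
    for g,p in way: ln(g,p,a,rate=.22)
    ln(cabw(*c,zg+.020+.037),psi,a,rate=.18)
    ln(cabw(*c,zg+.020+.006),psi,a,rate=.1)
    hit=ln(cabw(*c,zg+.020-.003),psi,a,rate=.02,contact_N=2.5); info(f"down {hit}")
    move_gripper(op); ln(cabw(*c,zg+.020),psi,a,back=.03,rate=.08)
E
python3 - <<'E'
from h import *
b=(.464,-.303,.04)
move_gripper(.072); move_ptp(*pose(b,0,45,.2)); info("pre")
ln(b,0,45); info("at"); move_gripper(.03); info("grip")
ln((.464,-.303,.17),0,45); info("lift")
c=(.005,-.165)
place(c,.04,45,[((.5,-.145,.17),0),(cabw(-.09,-.165,.115),0)],0,.066)
ln(cabw(-.12,-.165,.15),0,45); info("out")
im=capture("side"); import cv2; cv2.imwrite("pics/s1.png",im["image"])
E
```

```text
pre t 2.8 p [ 0.336 -0.305  0.168] gap 0.0718 F [ 0.  -0.8  0.2]
at t 3.7 p [ 0.478 -0.303  0.027] gap 0.0718 F [ 0.1 -0.9  0.1]
grip t 4.2 p [ 0.477 -0.304  0.027] gap 0.0512 F [-3.4 -0.5  5.2]
lift t 4.8 p [ 0.477 -0.303  0.156] gap 0.0513 F [ 0.2  1.2 -0.7]
down True t 7.8 p [ 0.676 -0.145  0.047] gap 0.0511 F [-0.3  0.   3.1]
out t 9.4 p [ 0.551 -0.142  0.137] gap 0.0662 F [-0.1 -0.1  0.6]
```

View pics/s1.png

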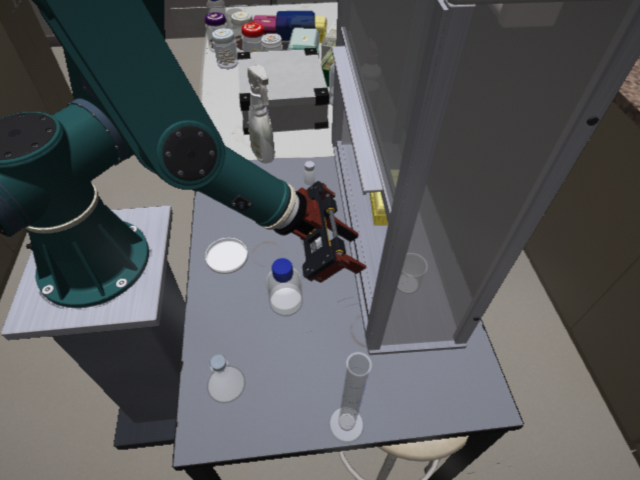

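The beaker stands upright in the cabinet at (412,272). The bottle is next.

Run:
```python
from h import *
b=(.483,.0045,.047)
ln((.50,-.12,.20),15,47); info("back")
move_gripper(.072); move_ptp(*pose((b[0],b[1],.18),50,50)); info("above")
ln(b,50,50); info("at"); move_gripper(.03); info("grip")
ln((b[0],b[1],.18),50,50); info("lift")
place((-.02,-.07),.047,50,[((.50,-.045,.18),25),(cabw(-.10,-.07,.118),10)],10,.066)
ln(cabw(-.12,-.07,.15),10,50); info("out")
im=capture("side"); import cv2; cv2.imwrite("pics/s2.png",im["image"])
```

```text
back t 10.3 p [ 0.513 -0.117  0.186] gap 0.0662 F [-0.4 -0.5  0. ]
above t 11.2 p [0.491 0.013 0.165] gap 0.0715 F [-0.3 -0.1 -0.4]
at t 11.9 p [0.491 0.013 0.033] gap 0.0722 F [-0.5 -0.2  0.1]
grip t 12.4 p [0.491 0.014 0.033] gap 0.0505 F [-3.1 -2.4  8.8]
lift t 13.1 p [0.491 0.014 0.165] gap 0.0506 F [ 0.1 -0.  -2.3]
down True t 16.0 p [ 0.652 -0.047  0.053] gap 0.0508 F [-0.7  0.6  2.9]
out t 17.5 p [ 0.553 -0.045  0.136] gap 0.0661 F [ 0.2 -0.5  0.4]
```

View pics/s2.png

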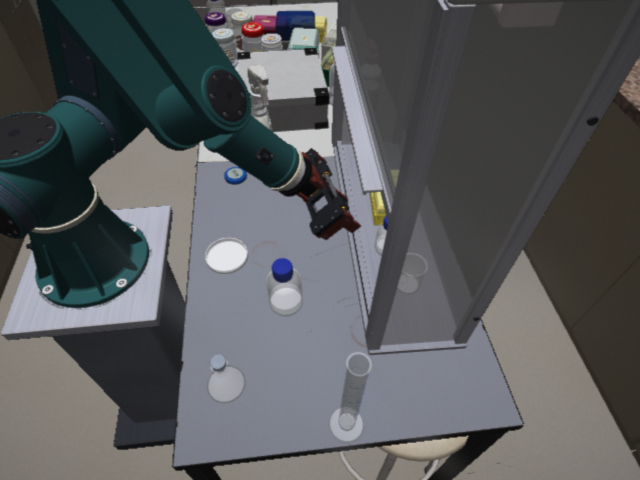

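The bottle is in place, with its cap at (386,228). The vial is next.

Run:
```python
from h import *
b=(.499,.2025,.033)
ln((.50,.0,.18),35,48); info("back")
move_gripper(.052); move_ptp(*pose((b[0],b[1],.17),50,45)); info("above")
ln(b,50,45); info("at"); move_gripper(.015); info("grip")
ln((b[0],b[1],.15),50,45); info("lift")
place((-.025,.18),.033,45,[((.515,.2,.15),32),(cabw(-.09,.18,.105),20)],14,.045)
ln(cabw(-.12,.18,.13),20,45); info("out")
im=capture("scene"); import cv2; cv2.imwrite("pics/s3.png",im["image"])
```

```text
back t 18.2 p [0.511 0.007 0.165] gap 0.0657 F [-0.   1.  -0.1]
above t 19.5 p [0.508 0.212 0.157] gap 0.0519 F [ 0.7 -0.2 -0.1]
at t 20.3 p [0.508 0.212 0.02 ] gap 0.0522 F [-0.2  0.2  0. ]
grip t 20.8 p [0.508 0.213 0.02 ] gap 0.0268 F [-1.4 -2.2  6. ]
lift t 21.5 p [0.507 0.213 0.136] gap 0.0272 F [-0.8 -0.5 -0.9]
down True t 24.3 p [0.657 0.204 0.04 ] gap 0.0271 F [-0.6 -0.2  3.5]
out t 25.8 p [0.562 0.208 0.117] gap 0.0449 F [ 0.9 -0.1 -0.1]
```

View pics/s3.png

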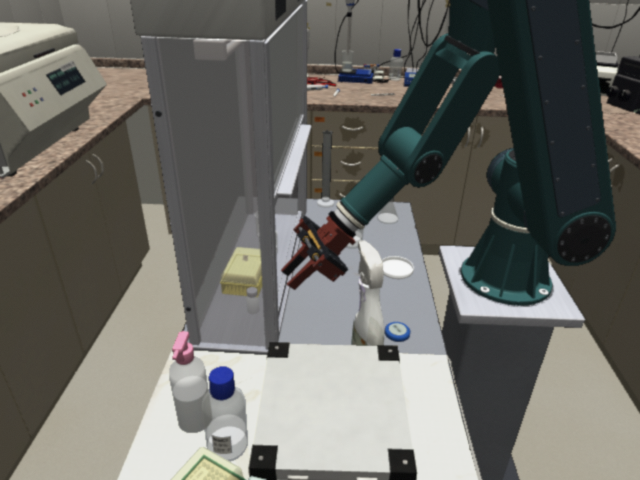

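The vial stands upright at (252,300), clear of the tip box. Next I'll check which poses can press the sash down.

Run:
```python
from h import *
servo_line(*pose(cabw(-.2,.10,.20),25,45),rate=.25); move_gripper(0.0); info("closed")
zs=[.42,.36,.30,.24,.18,.12,.066]
for y in(-.07,-.03,0):
  for a in(35,40,45,50,55,60):
    for p in(0,8,12):
      q=quat(p,a); J=[inverse_kinematics(cabw(-.107,y,z),q) for z in zs]
      print(y,a,p," ".join("--" if j is None else f"{j[3]:.1f}/{j[4]:.1f}" for j in J))
```

```text
Traceback (most recent call last):
bench.PlanningError: the arm cannot follow that straight line within its joint ranges
```

Run:
```python
from h import *
move_gripper(0.0)
for g,p in((cabw(-.16,.15,.17),32),((.50,.08,.18),35)):
    try: ln(g,p,46); info("ok")
    except PlanningError as e: print(g,e)
zs=[.42,.36,.30,.24,.18,.12,.066]
for y in(-.07,-.03,0):
  for a in(35,40,45,50,55,60):
    for p in(0,8,12):
      q=quat(p,a); J=[inverse_kinematics(cabw(-.107,y,z),q) for z in zs]
      print(y,a,p," ".join("--" if j is None else f"{j[3]:.1f}/{j[4]:.1f}" for j in J))
```

```text
ok t 27.6 p [0.518 0.182 0.156] gap 0.0006 F [-0.  -0.5 -0.1]
ok t 28.2 p [0.511 0.088 0.166] gap 0.0005 F [-0.5 -0.3  0.1]
-0.07 35 0 0.8/0.6 1.1/0.4 1.6/0.4 -- -- -- --
-0.07 35 8 1.0/0.8 1.2/0.7 1.4/0.6 1.8/0.6 -- -- --
-0.07 35 12 1.0/0.9 1.2/0.8 1.4/0.7 1.7/0.7 -- -- --
-0.07 40 0 0.6/0.6 0.8/0.5 1.1/0.4 1.7/0.3 -- -- --
-0.07 40 8 0.8/0.8 0.9/0.7 1.2/0.6 1.5/0.5 1.9/0.6 -- --
-0.07 40 12 0.8/0.9 1.0/0.8 1.2/0.7 1.4/0.6 1.8/0.6 -- --
-0.07 45 0 0.4/0.7 0.5/0.6 0.7/0.4 1.2/0.3 2.0/0.3 -- --
-0.07 45 8 0.6/0.9 0.7/0.7 0.9/0.6 1.2/0.5 1.6/0.4 2.1/0.5 --
-0.07 45 12 0.7/0.9 0.8/0.8 0.9/0.7 1.2/0.6 1.5/0.5 1.9/0.6 --
-0.07 50 0 0.3/0.8 0.4/0.7 0.5/0.5 0.7/0.4 1.3/0.2 2.2/0.3 2.6/0.4
-0.07 50 8 0.5/0.9 0.5/0.8 0.7/0.6 0.9/0.5 1.2/0.4 1.8/0.4 2.2/0.5
-0.07 50 12 0.5/1.0 0.6/0.8 0.7/0.7 0.9/0.6 1.2/0.5 1.7/0.4 2.0/0.5
-0.07 55 0 0.2/0.9 0.3/0.8 0.3/0.6 0.4/0.5 0.7/0.3 1.4/0.2 2.3/0.3
-0.07 55 8 0.4/1.0 0.4/0.9 0.5/0.7 0.6/0.6 0.9/0.4 1.3/0.3 1.9/0.3
-0.07 55 12 0.4/1.0 0.5/0.9 0.5/0.8 0.7/0.6 0.9/0.5 1.3/0.4 1.7/0.4
-0.07 60 0 0.2/1.1 0.2/0.9 0.2/0.8 0.3/0.6 0.4/0.4 0.7/0.3 --
-0.07 60 
[... 1457 characters left out ...]
-- --
0 45 0 0.2/0.7 0.2/0.5 0.4/0.3 -- -- -- --
0 45 8 0.5/0.7 0.6/0.6 0.8/0.4 1.2/0.3 1.9/0.3 -- --
0 45 12 0.5/0.8 0.7/0.7 0.8/0.5 1.2/0.4 1.7/0.4 -- --
0 50 0 0.1/0.8 0.2/0.6 0.2/0.5 0.4/0.3 -- 2.7/0.2 2.9/0.4
0 50 8 0.3/0.8 0.4/0.7 0.5/0.5 0.7/0.4 1.3/0.3 2.1/0.3 2.5/0.4
0 50 12 0.4/0.9 0.5/0.7 0.6/0.6 0.8/0.4 1.3/0.3 1.9/0.3 2.3/0.5
0 55 0 0.1/0.9 0.1/0.8 0.1/0.6 0.2/0.4 0.4/0.2 -- 2.8/0.2
0 55 8 0.3/0.9 0.3/0.8 0.3/0.6 0.5/0.5 0.7/0.3 1.4/0.2 2.2/0.3
0 55 12 0.3/1.0 0.4/0.8 0.4/0.7 0.6/0.5 0.8/0.4 1.4/0.3 2.0/0.3
0 60 0 0.1/1.0 0.1/0.9 0.1/0.7 0.1/0.6 0.2/0.4 -- --
0 60 8 0.2/1.1 0.2/0.9 0.2/0.8 0.3/0.6 0.4/0.4 0.7/0.3 --
0 60 12 0.2/1.1 0.3/0.9 0.3/0.8 0.4/0.6 0.5/0.5 0.8/0.3 1.4/0.2
```

Run:
```python
from h import *
q=quat(10,55); T=lambda x,z:cabw(x,-.03,z)
move_ptp(T(-.21,.42),q); info("up")
servo_line(T(-.106,.42),q,rate=.15); info("over")
h=servo_line(T(-.106,.31),q,rate=.04,contact_N=3); info(f"touch {h}")
z=current_position()[2]
if h:
    h=servo_line(T(-.106,.12),q,rate=.08,contact_N=22); info(f"press {h}")
import cv2; cv2.imwrite("pics/s4.png",capture("side")["image"])
```

```text
up t 29.5 p [ 0.451 -0.002  0.419] gap 0.0007 F [ 0.9 -0.  -0.9]
over t 30.3 p [ 0.554 -0.006  0.419] gap 0.0003 F [ 0.5 -0.9 -0.2]
touch True t 32.0 p [ 0.555 -0.007  0.348] gap 0.0004 F [-0.  -0.5 -0.4]
press False t 35.0 p [ 0.555 -0.006  0.12 ] gap 0.0004 F [-1.1 -0.7  2.1]
```

View pics/s4.png

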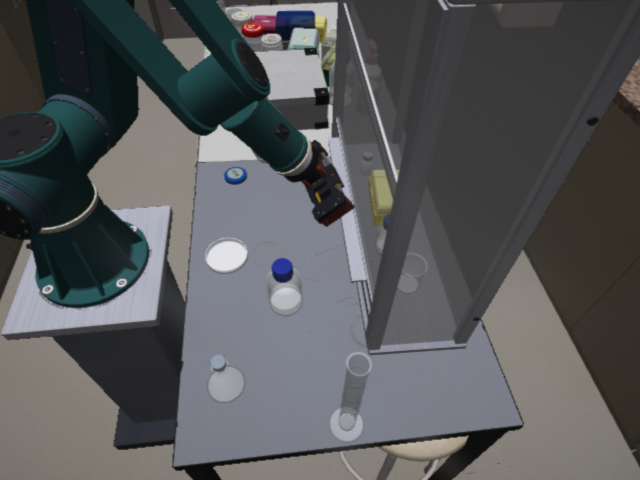

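The handle is travelling down ahead of the fingers, and its front end is now at about (358,280). I'll press it home slowly.

Run:
```python
from h import *
q=quat(10,55); T=lambda x,z:cabw(x,-.03,z)
info("start"); h=servo_line(T(-.106,.085),q,rate=.06,contact_N=22); info(f"press {h}")
h=servo_line(T(-.106,.050),q,rate=.015,contact_N=18); info(f"seat {h}")
sleep(.3); info("hold")
servo_line(T(-.15,.13),q,rate=.1); info("off")
move_ptp(T(-.25,.35),q); info("away")
import cv2
from m import cloud
c=capture("side"); W=cloud(c); d=silhouettes("side","sash_handle")
cv2.imwrite("pics/s5.png",c["image"])
m=(W[...,0]>.535)&(W[...,0]<.562)&(W[...,2]>.03)&(W[...,2]<.2)&(abs(W[...,1]-.02)<.18)
print("handle z",m.sum(),np.percentile(W[m][:,2],[5,25,50,75,95]).round(4))
```

```text
start t 35.1 p [ 0.555 -0.006  0.12 ] gap 0.0005 F [-0.4 -0.2  1.5]
press False t 35.8 p [ 0.555 -0.007  0.085] gap 0.0008 F [-0.6  0.3  0.2]
seat True t 37.1 p [ 0.555 -0.007  0.067] gap 0.0004 F [-5.3 -1.7 12.3]
hold t 37.4 p [ 0.555 -0.007  0.067] gap 0.0004 F [-4.5 -1.5  9.1]
off t 38.4 p [ 0.511 -0.005  0.13 ] gap 0.0004 F [0.1 0.4 0.4]
away t 39.3 p [ 0.411 -0.001  0.349] gap 0.0004 F [-0.3 -0.1  0.4]
handle z 1354 [0.0573 0.0594 0.0605 0.0614 0.0627]
```

View pics/s5.png

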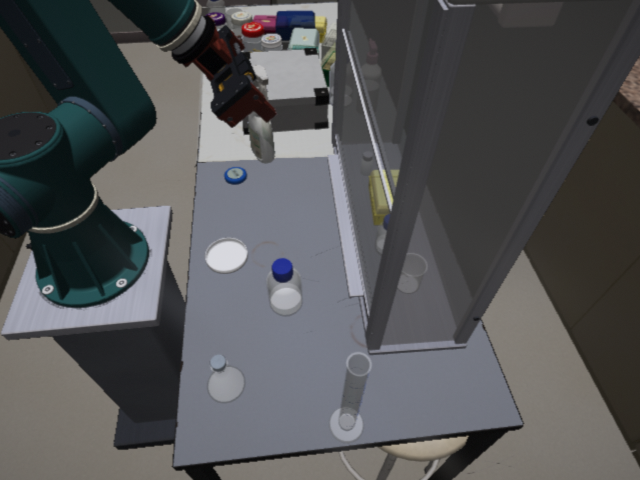

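The sash looks seated: the handle top measures 0.0605 m against 0.061 m nominal, and the spray bottle and the other items are still standing. I'll press once more a little harder to confirm, then hand in.

Run:
```python
from h import *
q=quat(10,55); T=lambda x,z:cabw(x,-.03,z)
move_ptp(T(-.15,.13),q); servo_line(T(-.106,.085),q,rate=.08)
h=servo_line(T(-.106,.050),q,rate=.015,contact_N=26); info(f"seat {h}")
servo_line(T(-.15,.13),q,rate=.1); info("off"); sleep(.5)
print(close_job())
```

```text
seat True t 42.6 p [ 0.555 -0.006  0.067] gap 0.0003 F [-6.5 -2.  14.9]
off t 43.6 p [ 0.511 -0.005  0.13 ] gap 0.0004 F [-0.1 -0.7  0.2]
the job is handed in; nothing more can be done
None
```

The job is handed in at about 44 s, with no verdict returned: the beaker, bottle and vial stand upright and spaced apart in the cabinet, the sash is down on its sill (a second, harder press stopped at the same height), and nothing else looked moved in the last pictures.

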